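# Count four short couplings into the tool case

### The job

Make up the kit: the large bay of the red tool case must hold exactly four of the short steel hose couplings, standing upright on its floor. Count the short ones that are already in it and bring only as many as are missing from the row under the wire shelf; leave the spare short one, the long couplings (also any in the case) and everything else where they stand.

Things in the scene. Friction and masses are not known exactly. Their poses are not given: they have to be found in the camera images.
- rack: Fixed steel wire shelf on a grey drip mat 6 mm thick (x -120 to +80, y +-215 mm). Origin: underside of the mat; +x points to its back, y along its width. Open front; two 10 mm posts at x = +80, y = +-205 mm carry the shelf. Six couplings stand on the mat in a row at about x = -92 mm, about 62 mm apart. A jar and a tub 60 mm tall sit on the shelf's back corners.
- shelf_front (a point): Middle of the shelf's front wire (8 mm thick, its centre 179 mm above the table), at x = -100 mm of the rack; axes as the rack. From here a level grid of wires, 410 mm wide, underside 175 mm above the table, reaches 180 mm back and so covers the row of couplings.
- case: Open red tool case, fixed, 160 (x) x 270 (y) x 34 mm, walls 5 mm, floor 6 mm thick; origin: centre of its underside. A divider 30 mm+ high at y = -77 mm parts a narrow bay of steel pins (y below) from the large fittings bay. Its clear lid, 14 mm high, is folded flat on the table on its +x side, to x = 240 mm.
- fittings_bay (a point): Centre of the floor (top face) of the case's large bay; axes as the case. Inside of the bay: 150 mm along x, 205 mm along y, 28 mm deep. Two couplings, both short or one short and one long, already stand in it near its +x wall, about y = +-72 mm.
- short1: Short steel hose coupling, 55 mm tall, standing: hexagonal foot 33 mm across and 16 mm high, above it a plain barrel of 26 mm diameter. Origin: centre of the underside; z up along its axis. All five short ones are alike; at the start it stands under the wire shelf or in the case.
- short2: Short steel hose coupling, 55 mm tall, standing: hexagonal foot 33 mm across and 16 mm high, above it a plain barrel of 26 mm diameter. Origin: centre of the underside; z up along its axis. All five short ones are alike; at the start it stands under the wire shelf or in the case.
- short3: Short steel hose coupling, 55 mm tall, standing: hexagonal foot 33 mm across and 16 mm high, above it a plain barrel of 26 mm diameter. Origin: centre of the underside; z up along its axis. All five short ones are alike; at the start it stands under the wire shelf or in the case.
- short4: Short steel hose coupling, 55 mm tall, standing: hexagonal foot 33 mm across and 16 mm high, above it a plain barrel of 26 mm diameter. Origin: centre of the underside; z up along its axis. All five short ones are alike; at the start it stands under the wire shelf or in the case.
- short5: Short steel hose coupling, 55 mm tall, standing: hexagonal foot 33 mm across and 16 mm high, above it a plain barrel of 26 mm diameter. Origin: centre of the underside; z up along its axis. All five short ones are alike; at the start it stands under the wire shelf or in the case.
- long1: Long steel hose coupling: as the short ones (same foot and barrel diameter) but 85 mm tall. Not wanted; stays where it is, be it under the shelf or in the case. Origin: centre of the underside.
- long2: Long steel hose coupling: as the short ones (same foot and barrel diameter) but 85 mm tall. Not wanted; stays where it is, be it under the shelf or in the case. Origin: centre of the underside.
- long3: Long steel hose coupling: as the short ones (same foot and barrel diameter) but 85 mm tall. Not wanted; stays where it is, be it under the shelf or in the case. Origin: centre of the underside.
- bottle: Blue bottle, 60 mm diameter, 190 mm tall, standing between shelf and case. Origin: centre of underside.
- screwdriver: Screwdriver lying on the table in front of the shelf, about 200 mm long along its x, 30 mm high at most.
- jar: Small glass jar, 52 mm diameter, 65 mm tall, under the shelf behind the row of couplings. Origin: centre of underside.
- tin: Tin can, 60 mm diameter, 70 mm tall, under the shelf behind the row, beside the jar. Origin: centre of underside.

How it is judged:
By the outcome, as a careful person would: the job done as asked, in the order asked, and still so for the second after the job is handed in, with the robot touching nothing.
It also fails if it takes over 72 s, if anything falls off the work surface, if the arm or the gripper's body presses on something with over 40 N, if the wrist force passes 120 N, or if a joint passes its speed limit or range.

### The arm

A 6-joint arm with a two-finger parallel gripper is mounted at the origin on the work surface. World frame = base frame: x ahead of the robot, y to its left, z up, the work surface at z = 0. Lengths are in m, angles in degrees, forces in N, time in s.
With the tool pointing down it reaches from about 0.3 to 0.75 m from the base axis. Payload 8.5 kg.
Tool frame: the origin (TCP) lies midway between the tips of the shut fingers; the grasp point (between the pads) lies 19 mm behind it (env.grasp_offset is the distance from the TCP to the grasp point, in m); z points along the fingers, y is the line along which they close (so a half turn about z gives the same grasp; the last joint's range is limited). The gripper opens to 85 mm and grips with 20 to 120 N. Pads are 22 mm wide; open, the fingers measure 114 mm over their backs; the gripper's body (76 mm by 85 mm) begins 54 mm behind the grasp point. The pads swing forward as they close: fully open they stand 13 mm farther back than shut.
Start: joints at [-76.278, 21.807, 74.336, -0, 83.858, -12.336], TCP at [0.242, -0.494, 0.231] pointing down, gripper open.
Joint ranges: [-178.18, 178.18], [-50.72, 133.34], [12.68, 142.11], [-81.47, 261.47], [9.98, 163.14], [-165.26, 165.26]. Speed limits (degrees/s): [136.94, 136.94, 180, 180, 180, 180].

### API

Orientations are given as a 3x3 rotation matrix whose columns are the frame's x, y, z axes.
In Python, from rig import env gives the robot as it stands.
- The arm moves only by the tool servo_tool, never from a script. Its argument "deltas" is text: rows parted by semicolons, each of 7 numbers parted by spaces: the opening, from 0 (shut) to 1 (fully open), then the shift along the tool's x, y, z in mm, then the turn, a rotation vector about the tool's x, y, z in rad. A call has 1 to 8 rows; each row shifts and turns the commanded pose from where the row before left it, along the tool's axes as they then stand; what a row does not reach is not made up. A row lasts 1/12 s, in which the tool goes at most 41.7 mm and 7.16 degrees, less where a joint would pass 70% of its speed; a pose out of reach is approached as far as the arm can. A call is refused whole if a number of a shift passes 41.7 or a number of a turn 0.125, either way. A call with a gripper value outside its range is refused whole. The fingers move at their own pace and stop on an object; "newtons" is the grip in N (left out, the last holds). Time passes only in rows, so rows that do not move let the fingers close. It gives the time, the measured TCP pose, the force, the opening and the grip force at its end, in the units of the state.
- env.observe(): the state, without advancing time (a new reading comes with each control period).
- env.get_image(name): name is "scene" or "top" or "wrist"; returns a dict with "img" (400x640x3 uint8, red, green, blue), "depth" (400x640 float32, m along the optical axis (not along the pixel's ray), 0 where there is no reading), "camera_matrix" (3x3 intrinsics, pixels), "D" ([k1, k2, p1, p2, k3] as OpenCV has them; the pictures are not rectified), "world_to_cam" (4x4, takes a point from world to camera coordinates). Camera axes: x right, y down, z forward; pixel columns grow to the right and rows downward; lengths in m; the calibration is good to about 2 mm. A picture is of the moment at which its call begins.
- env.close_job(): hands the job in; it is judged then, once.
Trained networks look in a picture, given as the dict that the camera call returned (one of the last four; its "shot" number tells which), for a name from the list of things; names that differ only in an ending like _2 or _b are one class to them, and where a whole thing is asked for, a point or a joint stands for the part that bears it (a point fixed in the world has none). Each returns a list of dicts, best first, with "conf" (0 to 1); they miss things now and then, are a little off and sometimes report something else, mostly with a low value. They report only what shows in the picture. A call takes as long as a camera call.
- env.spot_in(name, picture): "bbox" ([centre column, centre row, width, height] in pixels, round what is visible of it).
- env.spot_point(name, picture): "uv" ([column, row] in pixels: a listed point, or the origin of a listed thing).
The state is a dict: "time_s": time; "q": joint angles; "qvel": joint speeds; "joint_efforts": joint torques, N m; "position": TCP position; "tool_rot": TCP orientation; "ft_force": force on the tool from outside, world axes, zero at the start; "wrist_torque": the same for the moment, N m; "grip_width": finger opening in m; "gripper_force": force on a finger pad.
Only numpy, scipy, OpenCV 4.12 (cv2) and the standard library are available. Lean on these libraries where they do the work, as an engineer would, in place of code of your own. Each camera call takes 0.05 s, during which the arm holds its last target. There are 200 camera calls.

## Working session

There is one attempt and no reset: what is moved stays moved. The work goes in short steps, Python scripts to look and compute and a tool call to move; the robot and the scene stay as the last step left them, time stands still between calls to the robot, and variables do not carry over. Pictures are saved under pics/ and viewed, at most 10 in all, crops included, and the job is handed in when it is done.

Besides the shell and the picture viewer there is one more tool, called after ">>>" as name(argument=value, ...), one argument or row to a line, values as JSON. servo_tool: Moves the arm, as the interface text tells. Its arguments: {"type":"object","properties":{"deltas":{"type":"string"},"newtons":{"type":"number"}},"required":["deltas"]}

```bash
ls; mkdir -p pics; cat > h.py <<'E'
import numpy as np, cv2
from rig import env
def unproj(p,uv,depth=None):
    uv=np.array(uv,float)
    K=np.array(p["camera_matrix"]);D=np.array(p["D"],float)
    n=cv2.undistortPoints(uv.reshape(1,1,2),K,D).ravel()
    T=np.linalg.inv(np.array(p["world_to_cam"]))
    d=T[:3,:3]@np.array([n[0],n[1],1.]); return T[:3,3],d
def at_z(p,uv,z):
    o,d=unproj(p,uv); return o+d*(z-o[2])/d[2]
def cloud(p):
    K=np.array(p["camera_matrix"]);D=np.array(p["D"],float)
    h,w=p["depth"].shape
    g=np.stack(np.meshgrid(np.arange(w),np.arange(h)),-1).reshape(-1,1,2).astype(np.float32)
    n=cv2.undistortPoints(g,K,D).reshape(h,w,2)
    d=p["depth"][...,None]
    c=np.concatenate([n*d,d],-1)
    T=np.linalg.inv(np.array(p["world_to_cam"]))
    P=c@T[:3,:3].T+T[:3,3]; P[p["depth"]<=0]=np.nan
    return P
def save(p,f): cv2.imwrite("pics/"+f,p["img"][...,::-1])
def proj(p,X):
    W=np.array(p["world_to_cam"]);r,_=cv2.Rodrigues(W[:3,:3])
    return cv2.projectPoints(np.array(X,float).reshape(-1,1,3),r,W[:3,3],np.array(p["camera_matrix"]),np.array(p["D"],float))[0].reshape(-1,2)
E
cat > a.py <<'E'
from h import *
np.set_printoptions(precision=3,suppress=True)
for n in ("scene","top"):
    p=env.get_image(n); save(p,n+"0.png"); np.savez("/tmp/"+n+"0.npz",**{k:np.array(v) for k,v in p.items()})
    P=cloud(p)
    print(n,"cam",np.linalg.inv(np.array(p["world_to_cam"]))[:3,3])
    for t in ["rack","shelf_front","case","fittings_bay","short1","long1","bottle","screwdriver","jar","tin"]:
        for r in env.spot_in(t,p) if t not in("shelf_front","fittings_bay") else []:
            b=np.array(r["bbox"]);
            if r["conf"]>.3:print(t,"bbox",b.round(),round(r["conf"],2))
        for r in env.spot_point(t,p):
            if r["conf"]>.3:
                u,v=np.array(r["uv"]).round().astype(int)
                print(t,"pt",r["uv"],round(r["conf"],2),"z0:",at_z(p,r["uv"],0.006),"depth:",P[min(v,399),min(u,639)])
print(env.observe()["time_s"])
E
python3 a.py
```

```text
pics
scene cam [ 1.153 -0.687  0.811]
rack bbox [370. 188. 123. 135.] 0.77
rack bbox [371. 162.   9.   3.] 0.61
rack pt [375.8, 207.2] 0.9 z0: [0.647 0.177 0.006] depth: [ 0.753 -0.004  0.175]
rack pt [368.6, 169.0] 0.47 z0: [0.506 0.334 0.006] depth: [0.697 0.035 0.242]
shelf_front pt [351.1, 143.9] 0.9 z0: [0.355 0.429 0.006] depth: [ 0.348  0.439 -0.002]
case bbox [239. 289. 144. 118.] 0.63
case pt [225.0, 275.1] 0.97 z0: [ 0.518 -0.308  0.006] depth: [ 0.516 -0.307  0.005]
case pt [332.0, 208.1] 0.58 z0: [0.549 0.082 0.006] depth: [0.557 0.071 0.018]
fittings_bay pt [240.8, 266.7] 0.95 z0: [ 0.526 -0.263  0.006] depth: [ 0.526 -0.263  0.005]
short1 bbox [267. 261.   6.  21.] 0.77
short1 bbox [334. 200.  11.  32.] 0.63
short1 bbox [212. 278.  14.  20.] 0.61
short1 bbox [362. 175.   8.  15.] 0.58
short1 bbox [326. 214.   9.  16.] 0.54
short1 bbox [368. 160.   9.   3.] 0.47
short1 pt [214.7, 285.5] 0.76 z0: [ 0.526 -0.347  0.006] depth: [ 0.537 -0.352  0.018]
short1 pt [356.3, 274.5] 0.68 z0: [ 0.767 -0.083  0.006] depth: [ 0.781 -0.106  0.038]
short1 pt [358.0, 181.0] 0.64 z0: [0.5
[... 2580 characters left out ...]
0.543 0.204 0.006] depth: [0.539 0.198 0.036]
long1 pt [260.3, 208.7] 0.56 z0: [0.55  0.139 0.006] depth: [0.546 0.137 0.03 ]
long1 pt [283.5, 201.8] 0.55 z0: [0.566 0.08  0.006] depth: [0.554 0.074 0.082]
bottle bbox [348. 117.  24.  42.] 0.86
bottle bbox [187. 223.  18.  14.] 0.31
bottle pt [346.3, 124.1] 0.96 z0: [ 0.768 -0.086  0.006] depth: [ 0.735 -0.078  0.113]
screwdriver bbox [285. 260.  13.  78.] 0.6
screwdriver bbox [458. 215.  15.  12.] 0.31
screwdriver pt [291.4, 261.2] 0.96 z0: [0.416 0.062 0.006] depth: [ 0.417  0.063 -0.004]
jar bbox [285. 150.  23.  23.] 0.75
jar pt [284.7, 151.8] 0.68 z0: [0.697 0.076 0.006] depth: [0.651 0.064 0.179]
tin bbox [199. 168.  32.  26.] 0.93
1.9
```

```bash
python3 - <<'E'
import cv2
a=cv2.imread("pics/scene0.png")[130:330,160:440];b=cv2.imread("pics/top0.png")[90:290,140:540]
cv2.imwrite("pics/s1.png",cv2.resize(a,(798,570),interpolation=cv2.INTER_CUBIC))
cv2.imwrite("pics/t1.png",cv2.resize(b,(800,400),interpolation=cv2.INTER_CUBIC))
E
```

```text
(no output)
```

View pics/s1.png

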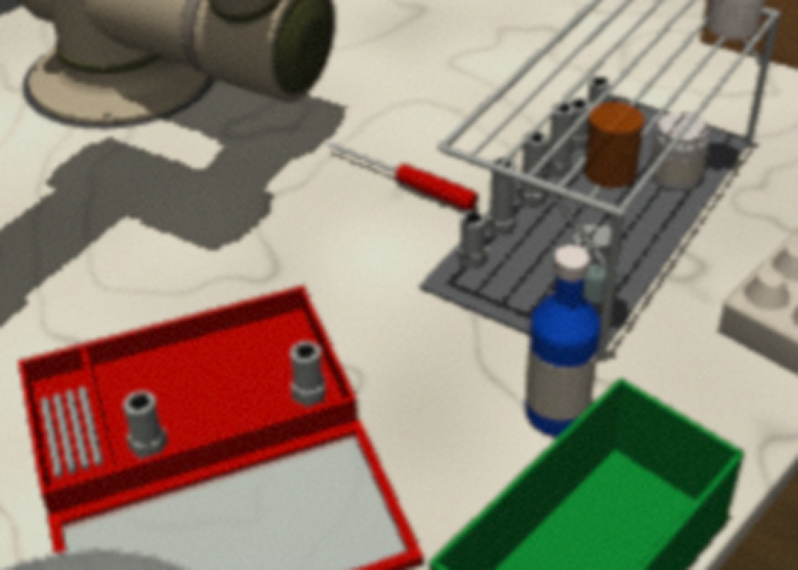

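View pics/t1.png

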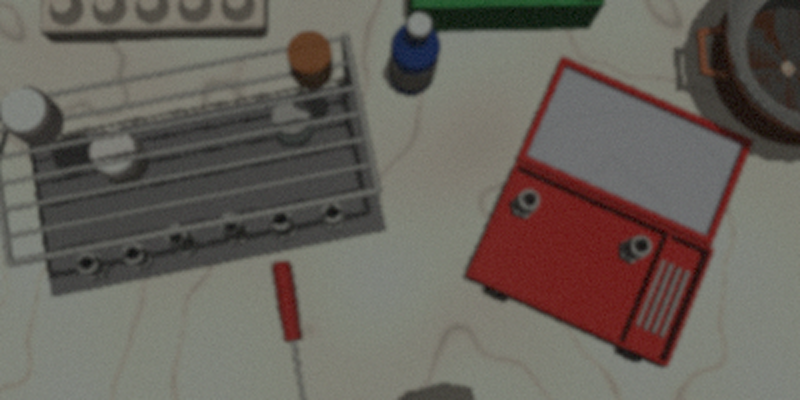

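Scene: the case (lower left) holds two couplings that look short (~(142,422) and (305,372) in crop); six stand at the front edge of the mat under the wires. The top view shows the same, the row at crop (87..333, 263..212), screwdriver in front. Now measuring heights from depth.

```bash
cat > m.py <<'E'
from h import *
np.set_printoptions(precision=3,suppress=True,linewidth=150)
C={}
for n in("scene","top"):
    p=dict(np.load(f"/tmp/{n}0.npz")); C[n]=cloud(p)
    A=C[n].reshape(-1,3);C[n]=A[~np.isnan(A).any(1)]
guess=[(.579,-.223),(.526,-.35),(.573,.022),(.558,.08),(.55,.138),(.538,.2),(.523,.256),(.514,.312)]
for g in guess:
    for n in C:
        A=C[n];m=(np.hypot(A[:,0]-g[0],A[:,1]-g[1])<.028)&(A[:,2]>.022)&(A[:,2]<.15)
        B=A[m]; 
        if len(B)<3: print(g,n,len(B));continue
        z=np.sort(B[:,2]); t=B[B[:,2]>z[-1]-.02]
        print(g,n,len(B),"z top",z[-6:],"mean",B.mean(0),"topmean",t.mean(0))
# case plane
A=C["top"]
E
python3 m.py
```

```text
(0.579, -0.223) scene 172 z top [0.064 0.064 0.064 0.064 0.064 0.064] mean [ 0.586 -0.223  0.047] topmean [ 0.584 -0.222  0.058]
(0.579, -0.223) top 127 z top [0.064 0.064 0.064 0.064 0.065 0.065] mean [ 0.581 -0.217  0.053] topmean [ 0.583 -0.218  0.06 ]
(0.526, -0.35) scene 198 z top [0.064 0.064 0.064 0.064 0.065 0.065] mean [ 0.526 -0.355  0.048] topmean [ 0.524 -0.355  0.058]
(0.526, -0.35) top 139 z top [0.065 0.065 0.065 0.066 0.066 0.067] mean [ 0.522 -0.35   0.053] topmean [ 0.522 -0.352  0.06 ]
(0.573, 0.022) scene 136 z top [0.063 0.064 0.064 0.064 0.064 0.065] mean [0.574 0.017 0.047] topmean [0.573 0.019 0.057]
(0.573, 0.022) top 110 z top [0.063 0.064 0.065 0.066 0.066 0.066] mean [0.57  0.023 0.054] topmean [0.571 0.023 0.059]
(0.558, 0.08) scene 160 z top [0.093 0.094 0.094 0.094 0.094 0.095] mean [0.564 0.077 0.057] topmean [0.562 0.08  0.086]
(0.558, 0.08) top 119 z top [0.094 0.094 0.095 0.095 0.095 0.096] mean [0.556 0.082 0.076] topmean [0.558 0.083 0.09 ]
(0.55, 0.138) scene 131 z top [0.093 0.093 0.093 0.093 0.094 0.094] mean [0.559 0.137 0.066] topmean [0.559 
[... 151 characters left out ...]
134 z top [0.092 0.093 0.093 0.093 0.093 0.094] mean [0.548 0.201 0.062] topmean [0.548 0.203 0.086]
(0.538, 0.2) top 109 z top [0.092 0.092 0.093 0.093 0.094 0.095] mean [0.54  0.203 0.069] topmean [0.541 0.206 0.089]
(0.523, 0.256) scene 61 z top [0.062 0.062 0.063 0.063 0.063 0.066] mean [0.53  0.261 0.048] topmean [0.527 0.263 0.059]
(0.523, 0.256) top 127 z top [0.063 0.064 0.064 0.064 0.065 0.066] mean [0.526 0.261 0.053] topmean [0.527 0.262 0.059]
(0.514, 0.312) scene 56 z top [0.062 0.063 0.063 0.063 0.063 0.064] mean [0.516 0.314 0.055] topmean [0.516 0.315 0.057]
(0.514, 0.312) top 135 z top [0.064 0.064 0.065 0.065 0.065 0.066] mean [0.515 0.316 0.053] topmean [0.516 0.318 0.059]
```

Both couplings in the case are short (tops at 64 mm); the row has shorts at y≈0.022, 0.262, 0.317 and three longs between them, so two must be brought. I'll take the two end ones.

```bash
cat > n.py <<'E'
from h import *
np.set_printoptions(precision=4,suppress=True,linewidth=150)
from scipy.optimize import least_squares
o=env.observe();print(o["position"],np.array(o["tool_rot"]).round(3).tolist(),o["grip_width"],env.grasp_offset,o["time_s"])
T=np.eye(4);T[:3,:3]=o["tool_rot"];T[:3,3]=o["position"]
w=env.get_image("wrist");print("cam in tool\n",np.linalg.inv(np.array(w["world_to_cam"])@T)); save(w,"w0.png")
S={n:dict(np.load(f"/tmp/{n}0.npz")) for n in("scene","top")}
for g,ht in [((.584,-.219),.061),((.523,-.353),.061),((.572,.022),.061),((.559,.082),.091),((.556,.14),.091),((.545,.205),.091),((.527,.262),.061),((.516,.317),.061)]:
    r=[]
    for n,p in S.items():
        A=cloud(p).reshape(-1,3);m=(np.hypot(A[:,0]-g[0],A[:,1]-g[1])<.03)&(abs(A[:,2]-ht)<.006)
        B=A[m]
        f=cv2.minEnclosingCircle((B[:,:2]*1000).astype(np.float32))
        r+=[np.r_[B.mean(0)*1000,f[0],f[1],m.sum()].round(1)]
    print(g,*r)
p=S["top"];P=cloud(p);I=p["img"].astype(int)
red=(I[...,0]>90)&(I[...,1]<60)&(I[...,2]<60)
y=np.deg2rad(-24.2);R=np.array([[np.cos(y),np.sin(y)],[-np.sin(y),np.cos(y)]])
m=red&(P[...,2]<.014)&(abs(P[...,0]-.52)<.13)&(abs(P[...,1]+.28)<.17)
r=cv2.minAreaRect((P[m][:,:2]*1000).astype(np.float32));print("floor rect",r,m.sum())
L=(P[m][:,:2]-[.515,-.275])@R.T*1000;print(np.percentile(L,[.5,2,50,98,99.5],axis=0))
m=red&(P[...,2]>.024)&(abs(P[...,0]-.52)<.13)&(abs(P[...,1]+.28)<.2)
print("rim",cv2.minAreaRect((P[m][:,:2]*1000).astype(np.float32)),np.percentile((P[m][:,:2]-[.515,-.275])@R.T*1000,[.5,2,50,98,99.5],axis=0))
A=cloud(p).reshape(-1,3);m=(abs(A[:,2]-.181)<.006)&(A[:,1]>-.05)&(A[:,0]<.75);B=A[m][:,:2]*1000
print("shelf",m.sum(),cv2.minAreaRect(B.astype(np.float32)),np.percentile(B@np.array([.982,.187]),[.2,1,5]))
E
python3 n.py
```

```text
[ 0.2416 -0.4941  0.2313] [[0.898, 0.439, 0.0], [0.439, -0.898, -0.0], [0.0, 0.0, -1.0]] 0.08517041198718045 0.0187 1.9
cam in tool
 [[ 0.0002 -0.9585 -0.2852  0.0729]
 [ 1.      0.0004 -0.0008 -0.0002]
 [ 0.0009 -0.2852  0.9585 -0.1427]
 [ 0.      0.      0.      1.    ]]
(0.584, -0.219) [ 582.9 -220.5   60.7  582.1 -219.6   13.    74. ] [ 583.1 -218.3   60.4  583.5 -218.3   13.3   90. ]
(0.523, -0.353) [ 522.8 -353.6   60.8  520.8 -352.8   13.9   89. ] [ 522.7 -352.    60.9  522.6 -353.1   13.6   94. ]
(0.572, 0.022) [572.   20.1  60.7 570.   21.9  14.8  53. ] [572.2  22.7  60.1 572.3  23.1  12.4  80. ]
(0.559, 0.082) [560.3  84.   91.6 560.4  80.5  13.7  21. ] [558.7  83.3  90.7 560.7  83.5  12.2  69. ]
(0.556, 0.14) [558.9 141.2  90.2 556.9 144.2  14.6  36. ] [553.7 143.2  90.2 556.5 143.8  12.6  56. ]
(0.545, 0.205) [546.6 204.4  90.5 543.3 206.   14.3  30. ] [541.2 206.1  89.8 543.9 208.   12.1  50. ]
(0.527, 0.262) [526.7 264.   60.9 526.5 266.5  14.3  31. ] [526.9 263.3  60.  527.  263.2  12.9  87. ]
(0.516, 0.317) [516.  316.3  60.3 514.  317.7  13.5  35. ] [516.3 318.8  60.2 516.1 319.2  13.3  91. ]
floor rect ((519.477783203125, -300.1778869628906), (260.9350891113281, 167.60548400878906), 64.11381530761719) 4805
[[ -69.5496 -149.7172]
 [ -66.2259 -143.1101]
 [   0.1557   -7.0958]
 [  93.0617  101.9087]
 [  97.2382  105.227 ]]
rim ((508.2820129394531, -296.92156982421875), (268.6938781738281, 160.76602172851562), 64.18447875976562) [[ -79.0047 -157.8535]
 [ -78.3421 -156.7737]
 [ -37.2149  -41.9424]
 [  83.2355  111.5877]
 [  85.3167  112.0538]]
shelf 4382 ((436.2127380371094, 268.82257080078125), (625.3348999023438, 603.8390502929688), 0.21041913330554962) [123.4458 131.7353 153.7898]
```

View pics/w0.png

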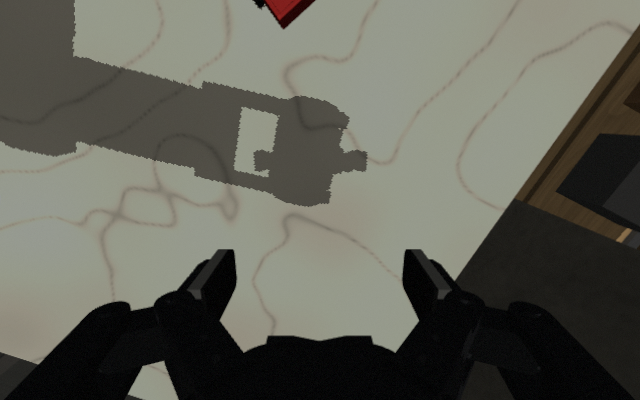

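Wrist view: open fingers at the bottom (tips at about (225,260) and (410,260)), with the case's corner at the top edge (285,10). The wrist camera sits on the tool's +x side, so I'll tilt the tool with +x down/back, keeping the camera clear of the shelf wire. Moving to a free spot first.

>>> servo_tool(
  deltas="0.45 21 -21 -3.5 0 0 0;0.45 21 -21 -3.5 0 0 0;0.45 21 -21 -3.5 0 0 0;0.45 21 -21 -3.5 0 0 0;0.45 21 -21 -3.5 0 0 0;0.45 21 -21 -3.5 0 0 0;0.45 21 -21 -3.5 0 0 0;0.45 21 -21 -3.5 0 0 0",
  newtons=50,
)

```text
time_s: 2.62
position: [0.3189, -0.268, 0.2596]
tool_rot: [[0.898, 0.439, 0.0], [0.439, -0.898, -0.0], [0.0, 0.0, -1.0]]
ft_force: [1.3, -0.3, 0.2]
grip_width: 0.0384
gripper_force: 0.0
```

>>> servo_tool(
  deltas="0.45 21 -21 -3.5 0 0 0;0.45 21 -21 -3.5 0 0 0;0.45 21 -21 -3.5 0 0 0;0.45 21 -21 -3.5 0 0 0;0.45 21 -21 -3.5 0 0 0;0.45 21 -21 -3.5 0 0 0;0.45 0 0 0 0 0 -0.12;0.45 0 0 0 0 0 -0.12",
)

```text
time_s: 3.28
position: [0.3769, -0.0994, 0.2807]
tool_rot: [[0.763, 0.647, 0.001], [0.647, -0.763, -0.0], [0.0, 0.001, -1.0]]
ft_force: [-0.4, -0.2, 0.9]
grip_width: 0.0386
gripper_force: 0.0
```

>>> servo_tool(
  deltas="0.45 0 0 0 0 0 -0.12;0.45 0 0 0 0 0 -0.12;0.45 0 0 0 0 0 -0.12;0.45 0 0 0 0 0 -0.12;0.45 0 0 0 0 0 -0.12;0.45 0 0 0 0 0 -0.12;0.45 0 0 0 0 0 -0.12;0.45 0 0 0 0 0 -0.12",
)

```text
time_s: 3.95
position: [0.3765, -0.1008, 0.2804]
tool_rot: [[-0.09, 0.996, 0.0], [0.996, 0.09, -0.0], [-0.0, 0.0, -1.0]]
ft_force: [-0.0, 0.4, 0.0]
grip_width: 0.0383
gripper_force: 0.0
```

>>> servo_tool(
  deltas="0.45 0 0 0 0 0 -0.12;0.45 0 0 0 0 0 -0.12;0.45 0 0 0 0 0 -0.12;0.45 0 0 0 0 0 -0.12;0.45 0 0 0 0 0 -0.12;0.45 0 0 0 0 0 -0.12;0.45 0 0 0 0 0 -0.12;0.45 0 0 0 0 0 -0.12",
)

```text
time_s: 4.62
position: [0.3765, -0.1008, 0.2804]
tool_rot: [[-0.867, 0.498, 0.0], [0.498, 0.867, -0.0], [-0.0, 0.0, -1.0]]
ft_force: [-0.3, -0.6, -0.4]
grip_width: 0.0386
gripper_force: 0.0
```

>>> servo_tool(
  deltas="0.45 0 0 0 0 0 -0.12;0.45 0 0 0 0 0 -0.12;0.45 0 0 0 0 0 -0.12;0.45 0 0 0 0 0 -0.12;0.45 0 0 0 0 0 -0.12;0.45 0 0 0 0 0 -0.12;0.45 0 0 0 0 0 0;0.45 0 0 0 0 0 0",
)

```text
time_s: 5.28
position: [0.3765, -0.1008, 0.2804]
tool_rot: [[-0.982, -0.189, 0.0], [-0.189, 0.982, -0.0], [-0.0, -0.0, -1.0]]
ft_force: [-0.2, 0.0, 0.0]
grip_width: 0.0384
gripper_force: 0.0
```

>>> servo_tool(
  deltas="0.45 0 0 0 0 -0.112 0;0.45 0 0 0 0 -0.112 0;0.45 0 0 0 0 -0.112 0;0.45 0 0 0 0 -0.112 0;0.45 0 0 0 0 -0.112 0;0.45 0 0 0 0 -0.112 0;0.45 0 0 0 0 -0.112 0;0.45 0 0 0 0 0 0",
)

```text
time_s: 5.95
position: [0.4015, -0.075, 0.3053]
tool_rot: [[-0.724, -0.156, 0.672], [-0.108, 0.988, 0.112], [-0.681, 0.008, -0.732]]
ft_force: [-0.4, 0.5, -0.8]
grip_width: 0.0382
gripper_force: 0.0
```

```bash
cat > pl.py <<'E'
# usage: pl.py hdeg tx ty tz n [tiltdeg] : grasp-point target; prints deltas for straight move + rotation remainder
from h import *
import sys
from scipy.spatial.transform import Rotation as Ro
np.set_printoptions(precision=4,suppress=True,linewidth=150)
def goal(hd,g,tilt=45):
    a,t=np.deg2rad(hd),np.deg2rad(tilt);h=np.array([np.cos(a),np.sin(a),0]);Z=np.array([0,0,1.])
    z=np.cos(t)*h-np.sin(t)*Z; x=-np.sin(t)*h-np.cos(t)*Z; R=np.stack([x,np.cross(z,x),z],1)
    return R,np.array(g)+env.grasp_offset*z
def rows(R0,p0,R1,p1,n):
    w=Ro.from_matrix(R0.T@R1).as_rotvec()/n
    out=[];R=R0;dp=(p1-p0)/n
    for i in range(n):
        out.append(np.r_[R.T@dp*1000,w]); R=R@Ro.from_rotvec(w).as_matrix()
    return np.array(out),R
if __name__=="__main__":
    v=list(map(float,sys.argv[1:])); o=env.observe()
    R1,p1=goal(v[0],v[1:4],v[5] if len(v)>5 else 45)
    r,_=rows(np.array(o["tool_rot"]),np.array(o["position"]),R1,p1,int(v[4]))
    print("q",np.array(o["q"]),"goal tcp",p1); print(r.round(4))
E
python3 pl.py 10.8 0.42 -0.08 0.25 4
```

```text
q [ -52.3466  -11.3279  111.4232   42.1016   63.5752 -165.0027] goal tcp [ 0.433  -0.0775  0.2368]
[[ 6.0435 -1.9986 17.7565 -0.0041 -0.009  -0.0073]
 [ 6.2175 -2.0263 17.6932 -0.0041 -0.009  -0.0073]
 [ 6.3912 -2.0525 17.6282 -0.0041 -0.009  -0.0073]
 [ 6.5645 -2.0772 17.5615 -0.0041 -0.009  -0.0073]]
```

```bash
python3 pl.py 3 0.455 0.015 0.15 8
```

```text
q [ -52.3466  -11.3279  111.4232   42.1016   63.5752 -165.0027] goal tcp [0.4682 0.0157 0.1368]
[[ 7.0859  9.7196 22.2939  0.0098 -0.0046  0.0086]
 [ 7.2718  9.8751 22.1654  0.0098 -0.0046  0.0086]
 [ 7.4585 10.0276 22.0344  0.0098 -0.0046  0.0086]
 [ 7.6459 10.1773 21.9012  0.0098 -0.0046  0.0086]
 [ 7.8339 10.324  21.7656  0.0098 -0.0046  0.0086]
 [ 8.0226 10.4678 21.6278  0.0098 -0.0046  0.0086]
 [ 8.2118 10.6086 21.4877  0.0098 -0.0046  0.0086]
 [ 8.4016 10.7464 21.3454  0.0098 -0.0046  0.0086]]
```

>>> servo_tool(
  deltas="0.45 7 9.7 22.3 0.01 -0.005 0.009;0.45 7.3 9.9 22.2 0.01 -0.005 0.009;0.45 7.5 10 22 0.01 -0.005 0.009;0.45 7.6 10.2 21.9 0.01 -0.005 0.009;0.45 7.8 10.3 21.8 0.01 -0.005 0.009;0.45 8 10.5 21.6 0.01 -0.005 0.009;0.45 8.2 10.6 21.5 0.01 -0.005 0.009;0.45 8.4 10.7 21.3 0.01 -0.005 0.009",
)

```text
time_s: 6.62
position: [0.4765, 0.0286, 0.1622]
tool_rot: [[-0.735, -0.035, 0.677], [-0.03, 0.999, 0.02], [-0.678, -0.006, -0.735]]
ft_force: [-0.0, -0.9, 0.1]
grip_width: 0.0382
gripper_force: 0.0
```

```bash
python3 pl.py 3 0.455 0.015 0.12 4
```

```text
q [ -18.354     8.9898  122.349    60.461    15.4628 -165.039 ] goal tcp [0.4682 0.0157 0.1068]
[[11.0187 -3.0785  8.7205 -0.004  -0.0102 -0.002 ]
 [11.1132 -3.0906  8.5954 -0.004  -0.0102 -0.002 ]
 [11.2065 -3.102   8.4692 -0.004  -0.0102 -0.002 ]
 [11.2985 -3.1127  8.3421 -0.004  -0.0102 -0.002 ]]
```

```bash
python3 pl.py -5 0.46 0.0 0.17 8 57
```

```text
q [ -18.354     8.9898  122.349    60.461    15.4628 -165.039 ] goal tcp [ 0.4701 -0.0009  0.1543]
[[ 1.3659 -3.654   0.1145  0.0088  0.0211  0.0126]
 [ 1.3168 -3.6696  0.1752  0.0088  0.0211  0.0126]
 [ 1.2662 -3.6841  0.2349  0.0088  0.0211  0.0126]
 [ 1.2142 -3.6973  0.2937  0.0088  0.0211  0.0126]
 [ 1.1609 -3.7094  0.3514  0.0088  0.0211  0.0126]
 [ 1.1061 -3.7203  0.4082  0.0088  0.0211  0.0126]
 [ 1.0501 -3.73    0.4638  0.0088  0.0211  0.0126]
 [ 0.9927 -3.7385  0.5184  0.0088  0.0211  0.0126]]
```

>>> servo_tool(
  deltas="0.45 1.4 -3.7 0 0.009 0.021 0.013;0.45 1.3 -3.7 0 0.009 0.021 0.013;0.45 1.3 -3.7 0 0.009 0.021 0.013;0.45 1.2 -3.7 0 0.009 0.021 0.013;0.45 1.2 -3.7 0 0.009 0.021 0.013;0.45 1.1 -3.7 0 0.009 0.021 0.013;0.45 1 -3.7 0.5 0.009 0.021 0.013;0.45 1 -3.7 0.5 0.009 0.021 0.013",
)

```text
time_s: 7.28
position: [0.4689, -0.0022, 0.1564]
tool_rot: [[-0.835, 0.092, 0.543], [0.077, 0.996, -0.049], [-0.545, 0.001, -0.839]]
ft_force: [-0.7, -0.5, 0.4]
grip_width: 0.0385
gripper_force: 0.0
```

```bash
python3 pl.py 0 0.475 0.015 0.11 8 55
```

```text
q [ -19.0713    8.8831  116.8341   19.3474   23.2188 -119.5227] goal tcp [0.4857 0.015  0.0947]
[[ 2.6105  2.3278  7.509  -0.0064 -0.0043 -0.0095]
 [ 2.6209  2.305   7.5124 -0.0064 -0.0043 -0.0095]
 [ 2.6315  2.2824  7.5156 -0.0064 -0.0043 -0.0095]
 [ 2.6423  2.2598  7.5186 -0.0064 -0.0043 -0.0095]
 [ 2.6534  2.2373  7.5215 -0.0064 -0.0043 -0.0095]
 [ 2.6646  2.2148  7.5241 -0.0064 -0.0043 -0.0095]
 [ 2.6762  2.1925  7.5266 -0.0064 -0.0043 -0.0095]
 [ 2.6879  2.1703  7.5288 -0.0064 -0.0043 -0.0095]]
```

>>> servo_tool(
  deltas="0.45 2.6 2.4 7.5 -0.006 -0.004 -0.009;0.45 2.6 2.4 7.5 -0.006 -0.004 -0.009;0.45 2.6 2.4 7.5 -0.006 -0.004 -0.009;0.45 2.6 2.4 7.5 -0.006 -0.004 -0.009;0.45 2.6 2.4 7.5 -0.006 -0.004 -0.009;0.45 2.6 2.4 7.5 -0.006 -0.004 -0.009;0.45 2.7 2.4 7.5 -0.006 -0.004 -0.009;0.45 2.7 2.4 7.5 -0.006 -0.004 -0.009",
)

```text
time_s: 7.95
position: [0.4863, 0.0167, 0.0945]
tool_rot: [[-0.82, 0.003, 0.573], [0.003, 1.0, -0.001], [-0.573, 0.001, -0.82]]
ft_force: [0.7, 0.2, -0.4]
grip_width: 0.038
gripper_force: 0.0
```

```bash
python3 pl.py 0 0.572 0.0225 0.048 8 55; python3 - <<'E'
from h import *
for n in("wrist","scene"):
    p=env.get_image(n);save(p,n+"1.png")
    if n=="wrist":print(proj(p,[[.572,.0225,.061]]))
a=cv2.imread("pics/wrist1.png");b=cv2.imread("pics/scene1.png")[130:290,240:440]
cv2.imwrite("pics/c1.png",np.hstack([cv2.resize(a,(400,250)),cv2.resize(b,(400,250)[:1]+(320,),interpolation=cv2.INTER_CUBIC)[:250]]))
E
```

```text
q [ -17.3916   18.4155  121.2589   56.3332   11.7974 -159.9953] goal tcp [0.5827 0.0225 0.0327]
[[-5.4507  0.7511 13.2455 -0.0001 -0.0001 -0.0004]
 [-5.4497  0.7472 13.2462 -0.0001 -0.0001 -0.0004]
 [-5.4486  0.7434 13.2468 -0.0001 -0.0001 -0.0004]
 [-5.4475  0.7395 13.2475 -0.0001 -0.0001 -0.0004]
 [-5.4464  0.7357 13.2482 -0.0001 -0.0001 -0.0004]
 [-5.4453  0.7318 13.2488 -0.0001 -0.0001 -0.0004]
 [-5.4442  0.7279 13.2495 -0.0001 -0.0001 -0.0004]
 [-5.4431  0.7241 13.2501 -0.0001 -0.0001 -0.0004]]
[[325.48763752 264.98350544]]
```

View pics/c1.png

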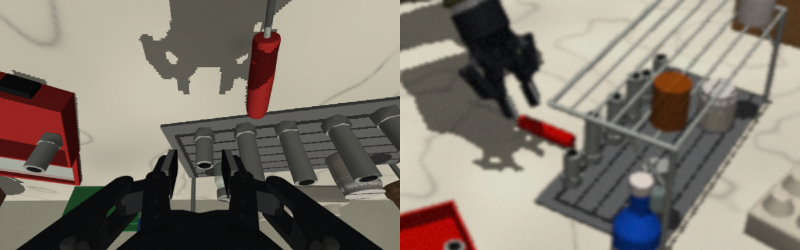

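Wrist view (left): the fingers point at the first short coupling (about (205,140) in the crop) with the screwdriver beside; scene view (right): gripper clear in front of the shelf. The wrist is near its singularity (q5≈12°), so I'll fit a quick kinematic model to choose a good tilt.

```bash
cat > kin.py <<'E'
from pl import *
from scipy.optimize import least_squares
Y=[([-76.278,21.807,74.336,0,83.858,-12.336],[.2416,-.4941,.2313],[[0.898,0.439,0.0],[0.439,-0.898,0],[0,0,-1]]),
([-52.3466,-11.3279,111.4232,42.1016,63.5752,-165.0027],[.4015,-.075,.3053],[[-0.724,-0.156,0.672],[-0.108,0.988,0.112],[-0.681,0.008,-0.732]]),
([-18.354,8.9898,122.349,60.461,15.4628,-165.039],[.4765,.0286,.1622],[[-0.735,-0.035,0.677],[-0.03,0.999,0.02],[-0.678,-0.006,-0.735]]),
([-19.0713,8.8831,116.8341,19.3474,23.2188,-119.5227],[.4689,-.0022,.1564],[[-0.835,0.092,0.543],[0.077,0.996,-0.049],[-0.545,0.001,-0.839]]),
([-17.3916,18.4155,121.2589,56.3332,11.7974,-159.9953],[.4863,.0167,.0945],[[-0.82,0.003,0.573],[0.003,1,-0.001],[-0.573,0.001,-0.82]])]
def fk(q,k):
    z0,L1,L2,L3,d,a,s4,s6,c,e,f=k; r=Ro.from_euler
    A=r("z",q[0],degrees=True); B=A*r("y",q[1],degrees=True); C=A*r("y",q[1]+q[2],degrees=True)
    D=C*r("z",s4*q[3],degrees=True); E=D*r("y",q[4],degrees=True); G=E*r("z",s6*q[5]+c,degrees=True)
    return A.apply([0,d,z0])+B.apply([0,0,L1])+C.apply([a,0,L2])+D.apply([0,e,0])+E.apply([f,0,L3]),G
best=None
for s4 in(1,-1):
  for s6 in(1,-1):
    for c0 in(0,90,180,270):
      def F(v):
        k=[*v[:6],s4,s6,v[6]*100,v[7],v[8]]
        return np.concatenate([np.r_[fk(q,k)[0]-p,.2*(fk(q,k)[1].as_matrix()-np.array(R)).ravel()] for q,p,R in Y])
      s=least_squares(F,[.3,.4,.35,.25,.1,0,c0/100,0,0])
      if best is None or s.cost<best[0]: best=(s.cost,[*s.x[:6],s4,s6,s.x[6]*100,*s.x[7:]],abs(s.fun).max())
K=best[1]
def ik(R1,p1,q0):
    lo=[-178,-50,13,-81,10,-165];hi=[178,133,142,261,163,165]
    g=lambda q:np.r_[(fk(q,K)[0]-p1)*5,(fk(q,K)[1].as_matrix()-R1).ravel()]
    s=least_squares(g,np.clip(q0,np.array(lo)+.1,np.array(hi)-.1),bounds=(lo,hi));return s.x,abs(s.fun).max()
if __name__=="__main__":
    print(best[0],best[2],np.array(K))
    for nm,g,hs in [("A",[.572,.0225,.048],(-8,0,8)),("Apre",[.48,.0225,.1],(-8,0,8)),("F",[.516,.318,.048],(10,20)),("P1",[.515,-.225,.048],(-36,-28)),("P2",[.48,-.297,.048],(-42,-34))]:
      for hd in hs:
        for t in (30,40,55,62,68):
          R1,p1=goal(hd,g,t)
          for q0 in ([-10,20,110,0,30,-100],[-10,20,110,180,30,80]):
            q,e=ik(R1,p1,q0)
            if e<5e-3: print(nm,hd,t,q.round(0))
E
python3 kin.py
```

```text
6.384776631549585e-08 9.87111719434164e-05 [ 0.1299  0.5371  0.3508  0.2574  0.1175  0.1029  1.      1.     90.0053  0.     -0.    ]
A -8 30 [-11.  41. 123. 177.  44.  91.]
A -8 40 [-10.  36. 118. 176.  25.  92.]
A -8 62 [-10.  32. 105.   4.  15. -95.]
A -8 68 [-10.  32. 101.   2.  25. -93.]
A 0 30 [-15.  41. 124. 161.  46.  95.]
A 0 40 [-14.  36. 119. 155.  26. 103.]
A 0 62 [ -12.   32.  106.   20.   16. -120.]
A 0 68 [ -11.   32.  101.   10.   25. -110.]
A 8 30 [-20.  41. 123. 147.  47. 100.]
A 8 40 [-18.  36. 119. 136.  29. 112.]
A 8 62 [ -14.   32.  105.   32.   19. -140.]
A 8 68 [ -13.   32.  101.   17.   27. -125.]
Apre -8 30 [-14.  32. 137. 173.  49.  92.]
Apre -8 40 [-14.  25. 131. 170.  26.  95.]
Apre -8 62 [ -13.   20.  116.    8.   16. -101.]
Apre -8 68 [-12.  20. 112.   4.  26. -97.]
Apre 0 30 [-21.  33. 138. 157.  51.  94.]
Apre 0 40 [-19.  25. 131. 149.  29. 106.]
Apre 0 55 [ -16.   20.  121.   62.   10. -165.]
Apre 0 62 [ -15.   20.  117.   23.   18. -126.]
Apre 0 68 [ -14.   20.  112.   12.   27. -114.]
Apre 8 30 [-27.  33. 137. 141.  52.  97.]
Apre 8 40 [-24.  25. 13
[... 470 characters left out ...]
89.]
P1 -36 30 [-35.  41. 124. 181.  46.  90.]
P1 -36 40 [-36.  36. 120. 181.  26.  90.]
P1 -36 62 [-36.  31. 107.  -1.  14. -89.]
P1 -36 68 [-36.  32. 103.  -0.  24. -89.]
P1 -28 30 [-40.  41. 125. 165.  47.  94.]
P1 -28 40 [-39.  36. 120. 161.  27. 100.]
P1 -28 62 [ -38.   31.  107.   18.   15. -116.]
P1 -28 68 [ -37.   31.  103.    8.   24. -106.]
P2 -42 30 [-45.  41. 124. 177.  46.  91.]
P2 -42 40 [-45.  36. 120. 175.  26.  92.]
P2 -42 62 [-44.  31. 106.   4.  14. -96.]
P2 -42 68 [-44.  32. 102.   2.  24. -94.]
P2 -34 30 [-50.  41. 125. 161.  47.  95.]
P2 -34 40 [-49.  36. 120. 155.  28. 103.]
P2 -34 62 [ -46.   31.  107.   22.   15. -122.]
P2 -34 68 [ -46.   32.  103.   10.   25. -110.]
```

Model fits to 0.1 mm. A tilt of about 61° below horizontal gives a healthy wrist and still clears the front wire. Retilting, then approaching.

```bash
python3 pl.py -2 0.485 0.0225 0.085 8 61
```

```text
q [ -17.3952   18.4582  121.2864   56.164    11.8337 -159.7873] goal tcp [0.4941 0.0222 0.0686]
[[0.9644 0.659  3.1843 0.0023 0.0127 0.0032]
 [0.9259 0.6632 3.1948 0.0023 0.0127 0.0032]
 [0.8872 0.6676 3.2049 0.0023 0.0127 0.0032]
 [0.8485 0.6721 3.2144 0.0023 0.0127 0.0032]
 [0.8097 0.6767 3.2234 0.0023 0.0127 0.0032]
 [0.7707 0.6815 3.2319 0.0023 0.0127 0.0032]
 [0.7317 0.6865 3.2399 0.0023 0.0127 0.0032]
 [0.6926 0.6916 3.2475 0.0023 0.0127 0.0032]]
```

>>> servo_tool(
  deltas="0.45 0.9 0.7 3.2 0.0023 0.0127 0.0032;0.45 0.9 0.7 3.2 0.0023 0.0127 0.0032;0.45 0.9 0.7 3.2 0.0023 0.0127 0.0032;0.45 0.8 0.7 3.2 0.0023 0.0127 0.0032;0.45 0.8 0.7 3.2 0.0023 0.0127 0.0032;0.45 0.8 0.7 3.2 0.0023 0.0127 0.0032;0.45 0.7 0.7 3.2 0.0023 0.0127 0.0032;0.45 0.7 0.7 3.2 0.0023 0.0127 0.0032",
)

```text
time_s: 8.72
position: [0.4944, 0.0218, 0.0703]
tool_rot: [[-0.873, 0.036, 0.486], [0.031, 0.999, -0.02], [-0.487, -0.002, -0.874]]
ft_force: [0.2, -0.3, -0.1]
grip_width: 0.0385
gripper_force: 0.0
```

```bash
python3 pl.py -2 0.572 0.0225 0.048 8 61
```

```text
q [ -14.3496   21.9177  117.4022   25.9643   13.4116 -126.1542] goal tcp [0.5811 0.0222 0.0316]
[[-7.1062  0.4533  9.4815 -0.0003  0.0003 -0.    ]
 [-7.1087  0.45    9.4798 -0.0003  0.0003 -0.    ]
 [-7.1111  0.4466  9.4781 -0.0003  0.0003 -0.    ]
 [-7.1136  0.4433  9.4764 -0.0003  0.0003 -0.    ]
 [-7.1161  0.44    9.4747 -0.0003  0.0003 -0.    ]
 [-7.1186  0.4366  9.473  -0.0003  0.0003 -0.    ]
 [-7.121   0.4333  9.4713 -0.0003  0.0003 -0.    ]
 [-7.1235  0.43    9.4696 -0.0003  0.0003 -0.    ]]
```

>>> servo_tool(
  deltas="0.45 -7.1 0.44 9.5 0 0 0;0.45 -7.1 0.44 9.5 0 0 0;0.45 -7.1 0.44 9.5 0 0 0;0.45 -7.1 0.44 9.5 0 0 0;0.45 -7.1 0.44 9.5 0 0 0;0.45 -7.1 0.44 9.5 0 0 0;0.45 -7.1 0.44 9.5 0 0 0;0.45 -7.1 0.44 9.4 0 0 0",
)

```text
time_s: 9.38
position: [0.5818, 0.0224, 0.0306]
tool_rot: [[-0.873, 0.036, 0.487], [0.03, 0.999, -0.019], [-0.487, -0.001, -0.873]]
ft_force: [-1.1, -0.7, 0.9]
grip_width: 0.0386
gripper_force: 0.0
```

```bash
python3 pl.py -2 0.572 0.0225 0.048 2 61; python3 - <<'E'
from h import *
for n in("wrist","scene"):
    p=env.get_image(n);save(p,n+"2.png")
a=cv2.imread("pics/wrist2.png");b=cv2.imread("pics/scene2.png")[130:290,240:440]
cv2.imwrite("pics/c2.png",np.hstack([cv2.resize(a,(400,250)),cv2.resize(b,(400,320),interpolation=cv2.INTER_CUBIC)[:250]]))
E
```

```text
q [ -11.4782   32.0056  106.1444   19.2735   13.7741 -117.0588] goal tcp [0.5811 0.0222 0.0316]
[[ 0.0851 -0.1243 -0.6314 -0.0008  0.0012  0.    ]
 [ 0.0859 -0.1238 -0.6314 -0.0008  0.0012  0.    ]]
```

View pics/c2.png

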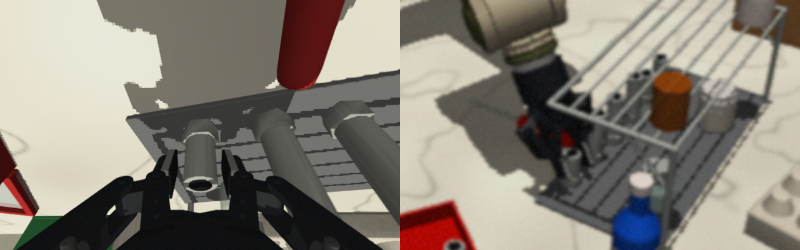

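The coupling (crop ~ (202,160)) stands centred between the pads, no contact. Closing, then a small lift and backing out.

>>> servo_tool(
  deltas="0.45 0 0 -1.2 0 0 0;0 0 0 0 0 0 0;0 0 0 0 0 0 0;0 0 0 0 0 0 0;0 0 0 0 0 0 0;0 0 0 0 0 0 0",
  newtons=50,
)

```text
time_s: 9.98
position: [0.5799, 0.0225, 0.0327]
tool_rot: [[-0.873, 0.036, 0.487], [0.03, 0.999, -0.019], [-0.487, -0.001, -0.873]]
ft_force: [-1.3, -0.2, 2.1]
grip_width: 0.0248
gripper_force: 49.1
```

>>> servo_tool(
  deltas="0 -1.5 0 -2.6 0 0 0;0 7.8 0 -6.6 0 0 0;0 7.8 0 -6.6 0 0 0;0 10.3 0 -10.3 0 0 0;0 10.3 0 -10.3 0 0 0;0 10.3 0 -10.3 0 0 0;0 10.3 0 -10.3 0 0 0;0 10.3 0 -10.3 0 0 0",
)

```text
time_s: 10.65
position: [0.4893, 0.0258, 0.0595]
tool_rot: [[-0.873, 0.035, 0.487], [0.03, 0.999, -0.018], [-0.487, -0.001, -0.873]]
ft_force: [0.0, 0.0, -1.4]
grip_width: 0.0246
gripper_force: 49.3
```

```bash
python3 pl.py -34 0.49 -0.213 0.13 16 66|sed -n '1,2p;8p;16,17p'; python3 - <<'E'
from kin import *
for h,g in((-34,[.49,-.213,.13]),(-34,[.515,-.225,.05])):print(ik(*goal(h,g,66),[-20,20,110,0,20,-100]))
E
```

```text
q [ -13.9677   23.0987  118.8498   31.4762   10.9995 -131.5051] goal tcp [ 0.4963 -0.2173  0.1129]
[[ -2.4651 -15.1708  -2.4209   0.0155   0.0055   0.0312]
 [ -5.2079 -14.6162  -1.1545   0.0155   0.0055   0.0312]
 [ -8.653  -12.9285   0.2615   0.0155   0.0055   0.0312]
 [ -9.0544 -12.6467   0.4114   0.0155   0.0055   0.0312]]
(array([-36.703 ,  20.9674, 103.5039,   2.0997,  31.5695, -94.2641]), np.float64(4.3021142204224816e-15))
(array([-36.0271,  31.1466, 104.0867,   2.3225,  20.7957, -94.0287]), np.float64(2.5118795932144167e-13))
```

```bash
python3 pl.py -34 0.495 -0.213 0.12 15 60.8
```

```text
q [ -13.9677   23.0987  118.8498   31.4762   10.9995 -131.5051] goal tcp [ 0.5026 -0.2181  0.1037]
[[ -2.6951 -16.223   -1.8401   0.0181  -0.       0.0325]
 [ -3.2218 -16.1574  -1.5477   0.0181  -0.       0.0325]
 [ -3.746  -16.0694  -1.2565   0.0181  -0.       0.0325]
 [ -4.2669 -15.9592  -0.9672   0.0181  -0.       0.0325]
 [ -4.7839 -15.8268  -0.6801   0.0181  -0.       0.0325]
 [ -5.2962 -15.6726  -0.3955   0.0181  -0.       0.0325]
 [ -5.8032 -15.4967  -0.1139   0.0181  -0.       0.0325]
 [ -6.304  -15.2993   0.1644   0.0181  -0.       0.0325]
 [ -6.7981 -15.0808   0.4389   0.0181  -0.       0.0325]
 [ -7.2848 -14.8414   0.7093   0.0181  -0.       0.0325]
 [ -7.7633 -14.5814   0.9752   0.0181  -0.       0.0325]
 [ -8.233  -14.3013   1.2362   0.0181  -0.       0.0325]
 [ -8.6933 -14.0014   1.492    0.0181  -0.       0.0325]
 [ -9.1435 -13.682    1.7422   0.0181  -0.       0.0325]
 [ -9.583  -13.3438   1.9865   0.0181  -0.       0.0325]]
```

>>> servo_tool(
  deltas="0 -2.7 -16.2 -1.8 0.018 0 0.0325;0 -3.2 -16.2 -1.5 0.018 0 0.0325;0 -3.7 -16.1 -1.3 0.018 0 0.0325;0 -4.3 -16 -1 0.018 0 0.0325;0 -4.8 -15.8 -0.7 0.018 0 0.0325;0 -5.3 -15.7 -0.4 0.018 0 0.0325;0 -5.8 -15.5 -0.1 0.018 0 0.0325;0 -6.3 -15.3 0.2 0.018 0 0.0325",
)

```text
time_s: 11.32
position: [0.497, -0.1053, 0.083]
tool_rot: [[-0.825, 0.328, 0.46], [0.287, 0.945, -0.16], [-0.487, -0.001, -0.873]]
ft_force: [-0.4, -0.2, -0.4]
grip_width: 0.0243
gripper_force: 49.3
```

>>> servo_tool(
  deltas="0 -6.8 -15.1 0.4 0.018 0 0.0325;0 -7.3 -14.8 0.7 0.018 0 0.0325;0 -7.8 -14.6 1 0.018 0 0.0325;0 -8.2 -14.3 1.2 0.018 0 0.0325;0 -8.7 -14 1.5 0.018 0 0.0325;0 -9.1 -13.7 1.7 0.018 0 0.0325;0 -9.6 -13.3 2 0.018 0 0.0325;0 0 0 0 0 0 0",
)

```text
time_s: 11.98
position: [0.504, -0.2206, 0.1043]
tool_rot: [[-0.722, 0.561, 0.405], [0.489, 0.828, -0.275], [-0.49, 0.0, -0.872]]
ft_force: [1.1, 0.2, -1.1]
grip_width: 0.0244
gripper_force: 49.2
```

```bash
cat > look.py <<'E'
from pl import *
o=env.observe();R=np.array(o["tool_rot"]);g=np.array(o["position"])-env.grasp_offset*R[:,2]
print("grasp",g)
for n in("scene","top"):
    p=env.get_image(n);A=cloud(p).reshape(-1,3)
    m=(np.hypot(*(A[:,:2]-g[:2]).T)<.03)&(A[:,2]>g[2]-.045)&(A[:,2]<g[2]+.004)
    print(n,m.sum(),np.percentile(A[m][:,2],[0,1,5]) if m.sum() else 0); save(p,n+"3.png")
w=env.get_image("wrist");save(w,"wrist3.png")
b=cv2.imread("pics/scene3.png")[200:340,160:360]
cv2.imwrite("pics/c3.png",np.hstack([cv2.resize(cv2.imread("pics/wrist3.png"),(400,280)),cv2.resize(b,(400,280),interpolation=cv2.INTER_CUBIC)]))
E
python3 look.py; python3 pl.py -34 0.515 -0.225 0.052 8 60.8
```

```text
grasp [ 0.4964 -0.2154  0.1206]
scene 215 [0.0773 0.0786 0.0828]
top 26 [0.1115 0.1115 0.1119]
q [-36.3654  21.9053 106.9735   3.2336  22.0609 -95.1206] goal tcp [ 0.5226 -0.2301  0.0357]
[[ 1.5568  0.0717  8.7782  0.0001 -0.0002  0.0001]
 [ 1.5584  0.0727  8.7779  0.0001 -0.0002  0.0001]
 [ 1.5601  0.0737  8.7776  0.0001 -0.0002  0.0001]
 [ 1.5617  0.0747  8.7773  0.0001 -0.0002  0.0001]
 [ 1.5633  0.0758  8.777   0.0001 -0.0002  0.0001]
 [ 1.565   0.0768  8.7767  0.0001 -0.0002  0.0001]
 [ 1.5666  0.0778  8.7764  0.0001 -0.0002  0.0001]
 [ 1.5682  0.0788  8.7761  0.0001 -0.0002  0.0001]]
```

View pics/c3.png

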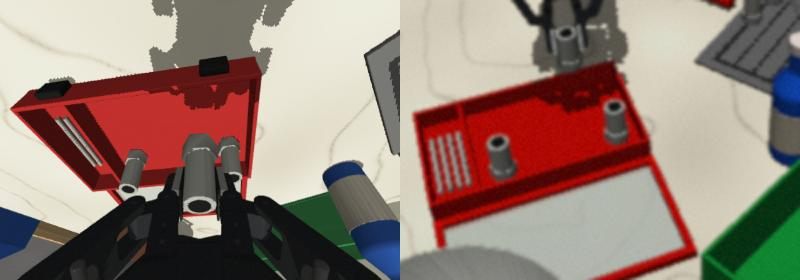

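Coupling hangs upright between the fingers (scene crop (565,45)) over the bay; two in the case at (498,155),(615,120). Its base measures 77.5 mm, so floor contact comes at grasp z≈0.049. Lowering.

>>> servo_tool(
  deltas="0 1.6 0 8.8 0 0 0;0 1.6 0 8.8 0 0 0;0 1.6 0 8.8 0 0 0;0 1.6 0 8.8 0 0 0;0 1.6 0 8.8 0 0 0;0 1.6 0 8.8 0 0 0;0 1.6 0 8.8 0 0 0;0 1.6 0 8.8 0 0 0",
)

```text
time_s: 12.8
position: [0.5227, -0.2313, 0.0346]
tool_rot: [[-0.724, 0.559, 0.404], [0.488, 0.829, -0.272], [-0.487, 0.0, -0.873]]
ft_force: [0.5, -0.1, -0.9]
grip_width: 0.025
gripper_force: 49.2
```

>>> servo_tool(
  deltas="0 0.5 0 0.9 0 0 0;0 0.5 0 0.9 0 0 0;0 0 0 0 0 0 0;0 0 0 0 0 0 0",
)

```text
time_s: 13.13
position: [0.5226, -0.2312, 0.034]
tool_rot: [[-0.724, 0.559, 0.405], [0.488, 0.829, -0.272], [-0.488, 0.0, -0.873]]
ft_force: [0.5, 0.7, -2.1]
grip_width: 0.0247
gripper_force: 49.2
```

>>> servo_tool(
  deltas="0 0.25 0 0.45 0 0 0;0 0.25 0 0.45 0 0 0;0 0.25 0 0.45 0 0 0;0 0 0 0 0 0 0",
)

```text
time_s: 13.47
position: [0.5227, -0.2313, 0.0327]
tool_rot: [[-0.724, 0.559, 0.406], [0.487, 0.829, -0.273], [-0.489, 0.0, -0.872]]
ft_force: [-1.6, 0.8, 3.3]
grip_width: 0.0244
gripper_force: 49.9
```

Contact felt. Release and retreat.

>>> servo_tool(
  deltas="0.45 0 0 0 0 0 0;0.45 0 0 0 0 0 0;0.45 0 0 0 0 0 0;0.45 0 0 0 0 0 0;0.45 0 0 -8 0 0 0;0.45 0 0 -20 0 0 0;0.45 0 0 -30 0 0 0;0.45 0 0 -40 0 0 0",
)

```text
time_s: 14.13
position: [0.4819, -0.2041, 0.1173]
tool_rot: [[-0.725, 0.559, 0.402], [0.489, 0.829, -0.271], [-0.485, 0.0, -0.875]]
ft_force: [0.3, 1.2, 0.3]
grip_width: 0.0385
gripper_force: 0.0
```

```bash
cat > chk.py <<'E'
from h import *
import sys
np.set_printoptions(precision=4,suppress=True)
pts=[(.583,-.219),(.5225,-.353),(.515,-.225),(.48,-.297),(.572,.022),(.559,.083),(.5555,.143),(.543,.206),(.527,.263),(.516,.318)]
for n in ("scene","top"):
    p=env.get_image(n);save(p,n+sys.argv[1]+".png");A=cloud(p).reshape(-1,3)
    for g in pts:
        m=(np.hypot(A[:,0]-g[0],A[:,1]-g[1])<.028)&(A[:,2]>.03)&(A[:,2]<.11);B=A[m]
        if len(B)<10: print(n,g,"none");continue
        t=B[B[:,2]>np.percentile(B[:,2],98)-.012];print(n,g,len(B),"ztop %.4f"%np.percentile(B[:,2],98),t.mean(0)[:2])
E
python3 chk.py 4; python3 - <<'E'
from kin import *
o=env.observe();print(o["q"],o["position"],o["time_s"])
for h,g,t in((15,[.42,.27,.17],61),(15,[.435,.29,.09],61),(15,[.516,.318,.049],61),(15,[.42,.0,.2],61)):print(ik(*goal(h,g,t),[10,20,110,0,20,-95])[0],ik(*goal(h,g,t),[10,20,110,0,20,-95])[1])
E
```

```text
scene (0.583, -0.219) 147 ztop 0.0642 [ 0.5838 -0.221 ]
scene (0.5225, -0.353) 166 ztop 0.0638 [ 0.5237 -0.3538]
scene (0.515, -0.225) 136 ztop 0.0640 [ 0.5175 -0.2285]
scene (0.48, -0.297) none
scene (0.572, 0.022) none
scene (0.559, 0.083) 137 ztop 0.0937 [0.5604 0.0813]
scene (0.5555, 0.143) 117 ztop 0.0928 [0.5592 0.1407]
scene (0.543, 0.206) 118 ztop 0.0931 [0.5468 0.2039]
scene (0.527, 0.263) 48 ztop 0.0633 [0.527  0.2635]
scene (0.516, 0.318) 57 ztop 0.0638 [0.516  0.3162]
top (0.583, -0.219) 115 ztop 0.0648 [ 0.5829 -0.218 ]
top (0.5225, -0.353) 121 ztop 0.0652 [ 0.5231 -0.3523]
top (0.515, -0.225) 111 ztop 0.0648 [ 0.5173 -0.2258]
top (0.48, -0.297) none
top (0.572, 0.022) none
top (0.559, 0.083) 111 ztop 0.0935 [0.5584 0.083 ]
top (0.5555, 0.143) 100 ztop 0.0948 [0.5535 0.1431]
top (0.543, 0.206) 99 ztop 0.0930 [0.541  0.2057]
top (0.527, 0.263) 116 ztop 0.0639 [0.5267 0.2628]
top (0.516, 0.318) 126 ztop 0.0645 [0.5157 0.3185]
[-36.5166  17.9637 109.3742   3.2503  23.1416 -95.2359] [ 0.4825 -0.2039  0.1224] 14.2333
[ 20.4075  13.8861 107.9689  -5.3469  29.3599 -80.6091] 8.326672684688674e-16
[ 22.3636  24.379  110.4706 -12.4698  16.7243 -71.5988] 2.2065682614424986e-14
[ 21.7792  34.0299  99.8296 -10.9043  17.6094 -73.6648] 5.051514762044462e-13
[ -27.8505    2.8862  115.556    28.799    43.1903 -150.9001] 1.589922637990071e-12
```

First coupling stands upright in the bay (top 64 mm), others unmoved. Now to the far end one.

```bash
python3 pl.py 15 0.42 0.27 0.17 16 61; cat chk.py >/dev/null
```

```text
q [-36.5166  17.9637 109.3742   3.2503  23.1416 -95.2359] goal tcp [0.4288 0.2723 0.1536]
[[ 15.9086  22.8215 -11.2728  -0.0261   0.0006  -0.0466]
 [ 14.829   23.8235 -10.6546  -0.0261   0.0006  -0.0466]
 [ 13.7041  24.7577 -10.0117  -0.0261   0.0006  -0.0466]
 [ 12.5368  25.6214  -9.346   -0.0261   0.0006  -0.0466]
 [ 11.3307  26.4123  -8.6594  -0.0261   0.0006  -0.0466]
 [ 10.0891  27.1279  -7.9539  -0.0261   0.0006  -0.0466]
 [  8.8155  27.7664  -7.2314  -0.0261   0.0006  -0.0466]
 [  7.5136  28.3258  -6.4941  -0.0261   0.0006  -0.0466]
 [  6.187   28.8046  -5.7439  -0.0261   0.0006  -0.0466]
 [  4.8397  29.2014  -4.9832  -0.0261   0.0006  -0.0466]
 [  3.4753  29.5151  -4.2139  -0.0261   0.0006  -0.0466]
 [  2.0978  29.7448  -3.4384  -0.0261   0.0006  -0.0466]
 [  0.7112  29.8899  -2.6588  -0.0261   0.0006  -0.0466]
 [ -0.6807  29.9498  -1.8773  -0.0261   0.0006  -0.0466]
 [ -2.0739  29.9245  -1.0963  -0.0261   0.0006  -0.0466]
 [ -3.4643  29.814   -0.3178  -0.0261   0.0006  -0.0466]]
```

>>> servo_tool(
  deltas="0.45 15.9 22.8 -11.3 -0.026 0 -0.0466;0.45 14.8 23.8 -10.7 -0.026 0 -0.0466;0.45 13.7 24.8 -10 -0.026 0 -0.0466;0.45 12.5 25.6 -9.3 -0.026 0 -0.0466;0.45 11.3 26.4 -8.7 -0.026 0 -0.0466;0.45 10.1 27.1 -8 -0.026 0 -0.0466;0.45 8.8 27.8 -7.2 -0.026 0 -0.0466;0.45 7.5 28.3 -6.5 -0.026 0 -0.0466",
)

```text
time_s: 14.9
position: [0.4558, 0.0348, 0.1342]
tool_rot: [[-0.861, 0.163, 0.481], [0.142, 0.987, -0.079], [-0.487, 0.0, -0.873]]
ft_force: [0.4, 0.6, 0.4]
grip_width: 0.0384
gripper_force: 0.0
```

>>> servo_tool(
  deltas="0.45 6.2 28.8 -5.7 -0.026 0 -0.0466;0.45 4.8 29.2 -5 -0.026 0 -0.0466;0.45 3.5 29.5 -4.2 -0.026 0 -0.0466;0.45 2.1 29.7 -3.4 -0.026 0 -0.0466;0.45 0.7 29.9 -2.7 -0.026 0 -0.0466;0.45 -0.7 29.9 -1.9 -0.026 0 -0.0466;0.45 -2.1 29.9 -1.1 -0.026 0 -0.0466;0.45 -3.5 29.8 -0.3 -0.026 0 -0.0466",
)

```text
time_s: 15.57
position: [0.4291, 0.273, 0.15]
tool_rot: [[-0.843, -0.261, 0.471], [-0.228, 0.965, 0.127], [-0.487, 0.0, -0.873]]
ft_force: [0.1, 0.6, 0.1]
grip_width: 0.0384
gripper_force: 0.0
```

```bash
python3 pl.py 15 0.44 0.298 0.085 7 61
```

```text
q [ 20.4494  14.2738 108.3265  -5.4605  28.4427 -80.5302] goal tcp [0.4488 0.3003 0.0686]
[[ 2.4087  3.0459 11.9669  0.0001  0.0004  0.0002]
 [ 2.4043  3.047  11.9675  0.0001  0.0004  0.0002]
 [ 2.3999  3.0481 11.9681  0.0001  0.0004  0.0002]
 [ 2.3955  3.0492 11.9687  0.0001  0.0004  0.0002]
 [ 2.3911  3.0503 11.9693  0.0001  0.0004  0.0002]
 [ 2.3867  3.0513 11.9699  0.0001  0.0004  0.0002]
 [ 2.3823  3.0524 11.9705  0.0001  0.0004  0.0002]]
```

>>> servo_tool(
  deltas="0.45 2.4 3.05 12 0 0 0;0.45 2.4 3.05 12 0 0 0;0.45 2.4 3.05 12 0 0 0;0.45 2.4 3.05 12 0 0 0;0.45 2.4 3.05 12 0 0 0;0.45 2.4 3.05 12 0 0 0;0.45 2.4 3.05 12 0 0 0;0.45 0 0 0 0 0 0",
)

```text
time_s: 16.23
position: [0.4492, 0.2989, 0.0665]
tool_rot: [[-0.845, -0.258, 0.469], [-0.226, 0.966, 0.125], [-0.485, -0.0, -0.875]]
ft_force: [0.1, -0.2, -0.5]
grip_width: 0.0386
gripper_force: 0.0
```

```bash
python3 pl.py 15 0.516 0.318 0.049 8 61 | sed -n '1,2p;9p'
```

```text
q [ 22.9535  25.7721 109.6181 -13.9507  16.2999 -69.603 ] goal tcp [0.5248 0.3203 0.0326]
[[-6.5345  0.1494  8.4614 -0.0001  0.     -0.    ]
 [-6.5351  0.1431  8.4611 -0.0001  0.     -0.    ]]
```

>>> servo_tool(
  deltas="0.45 -6.5 0.15 8.5 0 0 0;0.45 -6.5 0.15 8.5 0 0 0;0.45 -6.5 0.15 8.5 0 0 0;0.45 -6.5 0.15 8.5 0 0 0;0.45 -6.5 0.15 8.4 0 0 0;0.45 -6.5 0.15 8.4 0 0 0;0.45 -6.5 0.15 8.4 0 0 0;0.45 -6.5 0.15 8.4 0 0 0",
)

```text
time_s: 16.9
position: [0.526, 0.3205, 0.0344]
tool_rot: [[-0.844, -0.258, 0.471], [-0.225, 0.966, 0.126], [-0.488, 0.0, -0.873]]
ft_force: [0.4, 0.0, 0.0]
grip_width: 0.0378
gripper_force: 0.0
```

```bash
python3 pl.py 15 0.516 0.318 0.049 1 61; python3 - <<'E'
from h import *
p=env.get_image("wrist");save(p,"wrist5.png")
E
```

```text
q [ 21.762   33.9212  99.6932 -10.9722  17.6774 -73.5774] goal tcp [0.5248 0.3203 0.0326]
[[ 1.9486  0.1984  0.9473 -0.0004  0.0032 -0.0008]]
```

View pics/wrist5.png

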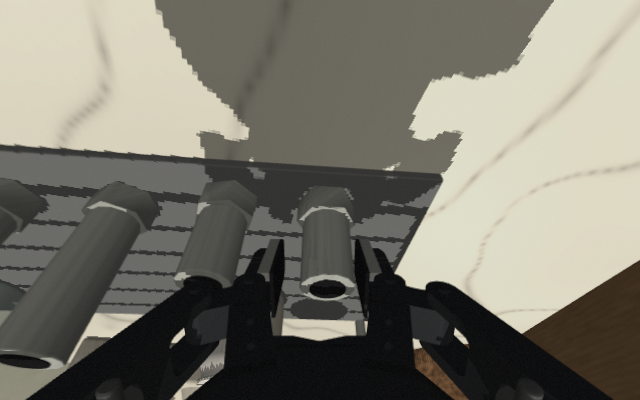

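The coupling (326,290) sits about 3-4 mm to the right of the pads' middle (320); shifting +y 3 mm, then closing.

>>> servo_tool(
  deltas="0.45 1 1.5 0.6 0 0 0;0.45 1 1.5 0.4 0 0 0;0 0 0 0 0 0 0;0 0 0 0 0 0 0;0 0 0 0 0 0 0;0 0 0 0 0 0 0;0 0 0 0 0 0 0",
  newtons=50,
)

```text
time_s: 17.53
position: [0.5229, 0.3228, 0.0331]
tool_rot: [[-0.844, -0.258, 0.471], [-0.225, 0.966, 0.126], [-0.488, 0.0, -0.873]]
ft_force: [0.2, 0.4, -2.1]
grip_width: 0.0245
gripper_force: 49.0
```

Gripped. Small lift, then back out as before.

>>> servo_tool(
  deltas="0 -1.5 0 -2.6 0 0 0;0 7.8 0 -6.6 0 0 0;0 7.8 0 -6.6 0 0 0;0 10.3 0 -10.3 0 0 0;0 10.3 0 -10.3 0 0 0;0 10.3 0 -10.3 0 0 0;0 10.3 0 -10.3 0 0 0;0 10.3 0 -10.3 0 0 0",
)

```text
time_s: 18.2
position: [0.4341, 0.2991, 0.0601]
tool_rot: [[-0.844, -0.258, 0.471], [-0.226, 0.966, 0.126], [-0.487, 0.0, -0.873]]
ft_force: [-0.3, -0.3, -0.7]
grip_width: 0.0243
gripper_force: 49.1
```

```bash
python3 pl.py 5 0.40 0.15 0.16 8 60.8;  python3 - <<'E'
from kin import *
for h,g,t in((5,[.4,.15,.16],60.8),(-40,[.45,-.28,.125],60.8),(-40,[.478,-.297,.049],60.8)):print(ik(*goal(h,g,t),[10,20,110,0,20,-95])[0])
E
```

```text
q [ 23.8281  25.8095 111.8494 -17.8936  14.1354 -64.8616] goal tcp [0.4091 0.1508 0.1437]
[[  1.7297 -17.0953 -12.9309   0.0106  -0.0001   0.019 ]
 [  1.4023 -17.2611 -12.7489   0.0106  -0.0001   0.019 ]
 [  1.0719 -17.4188 -12.5652   0.0106  -0.0001   0.019 ]
 [  0.7385 -17.5683 -12.3798   0.0106  -0.0001   0.019 ]
 [  0.4025 -17.7094 -12.1928   0.0106  -0.0001   0.019 ]
 [  0.0638 -17.8421 -12.0044   0.0106  -0.0001   0.019 ]
 [ -0.2773 -17.9663 -11.8145   0.0106  -0.0001   0.019 ]
 [ -0.6206 -18.082  -11.6234   0.0106  -0.0001   0.019 ]]
[  4.4281   8.1002 118.8983   0.6913  23.8042 -91.137 ]
[ -46.069    20.5365  108.1292    7.7603   22.4567 -102.486 ]
[ -44.9557   31.2384  107.5823   11.4043   12.3064 -105.4827]
```

>>> servo_tool(
  deltas="0 1.7 -17.1 -12.9 0.0106 0 0.019;0 1.4 -17.3 -12.7 0.0106 0 0.019;0 1.1 -17.4 -12.6 0.0106 0 0.019;0 0.7 -17.6 -12.4 0.0106 0 0.019;0 0.4 -17.7 -12.2 0.0106 0 0.019;0 0 -17.8 -12 0.0106 0 0.019;0 -0.3 -18 -11.8 0.0106 0 0.019;0 -0.6 -18 -11.6 0.0106 0 0.019",
)

```text
time_s: 18.87
position: [0.4093, 0.1506, 0.1437]
tool_rot: [[-0.87, -0.086, 0.485], [-0.075, 0.996, 0.042], [-0.487, 0.0, -0.873]]
ft_force: [0.1, 0.5, -1.9]
grip_width: 0.0244
gripper_force: 49.2
```

```bash
python3 pl.py -42 0.455 -0.272 0.13 16 60.8
```

```text
q [  4.4106   8.1243 118.8397   0.6515  23.8812 -91.0545] goal tcp [ 0.4618 -0.2781  0.1137]
[[  0.0762 -26.9776   2.1026   0.025   -0.       0.0447]
 [ -1.1281 -26.8932   2.7753   0.025   -0.       0.0447]
 [ -2.3269 -26.7383   3.4451   0.025   -0.       0.0447]
 [ -3.5172 -26.5133   4.1102   0.025   -0.       0.0447]
 [ -4.6959 -26.2188   4.7689   0.025   -0.       0.0447]
 [ -5.8598 -25.8556   5.4195   0.025   -0.       0.0447]
 [ -7.006  -25.4246   6.0601   0.025   -0.       0.0447]
 [ -8.1314 -24.927    6.6892   0.025   -0.       0.0447]
 [ -9.233  -24.364    7.3052   0.025   -0.       0.0447]
 [-10.308  -23.7372   7.9063   0.025   -0.       0.0447]
 [-11.3535 -23.0482   8.491    0.025   -0.       0.0447]
 [-12.3669 -22.2987   9.0578   0.025   -0.       0.0447]
 [-13.3454 -21.4909   9.6053   0.025   -0.       0.0447]
 [-14.2865 -20.6266  10.1319   0.025   -0.       0.0447]
 [-15.1878 -19.7084  10.6362   0.025   -0.       0.0447]
 [-16.0468 -18.7384  11.1171   0.025   -0.       0.0447]]
```

>>> servo_tool(
  deltas="0 0 -27 2.1 0.025 0 0.0447;0 -1.1 -26.9 2.8 0.025 0 0.0447;0 -2.3 -26.7 3.4 0.025 0 0.0447;0 -3.5 -26.5 4.1 0.025 0 0.0447;0 -4.7 -26.2 4.8 0.025 0 0.0447;0 -5.9 -25.9 5.4 0.025 0 0.0447;0 -7 -25.4 6.1 0.025 0 0.0447;0 -8.1 -24.9 6.7 0.025 0 0.0447",
)

```text
time_s: 19.53
position: [0.4362, -0.0637, 0.1282]
tool_rot: [[-0.827, 0.32, 0.462], [0.279, 0.947, -0.156], [-0.487, -0.0, -0.873]]
ft_force: [0.4, 0.5, -1.0]
grip_width: 0.0243
gripper_force: 49.2
```

>>> servo_tool(
  deltas="0 -9.2 -24.4 7.3 0.025 0 0.0447;0 -10.3 -23.7 7.9 0.025 0 0.0447;0 -11.4 -23 8.5 0.025 0 0.0447;0 -12.4 -22.3 9.1 0.025 0 0.0447;0 -13.3 -21.5 9.6 0.025 0 0.0447;0 -14.3 -20.6 10.1 0.025 0 0.0447;0 -15.2 -19.7 10.6 0.025 0 0.0447;0 -16 -18.7 11.1 0.025 0 0.0447",
)

```text
time_s: 20.2
position: [0.4628, -0.2775, 0.1132]
tool_rot: [[-0.648, 0.671, 0.361], [0.586, 0.742, -0.327], [-0.487, -0.0, -0.873]]
ft_force: [-0.2, 0.8, -1.3]
grip_width: 0.0248
gripper_force: 49.2
```

```bash
python3 pl.py -42 0.4846 -0.299 0.053 8 60.8; python3 look.py
```

```text
q [-43.9469  20.2367 107.4377   2.1892  23.2037 -93.6147] goal tcp [ 0.4914 -0.3051  0.0367]
[[ 0.3323 -0.1569 10.7719 -0.0002 -0.0001 -0.0002]
 [ 0.3335 -0.1589 10.7718 -0.0002 -0.0001 -0.0002]
 [ 0.3347 -0.1608 10.7717 -0.0002 -0.0001 -0.0002]
 [ 0.336  -0.1628 10.7717 -0.0002 -0.0001 -0.0002]
 [ 0.3372 -0.1647 10.7716 -0.0002 -0.0001 -0.0002]
 [ 0.3385 -0.1667 10.7715 -0.0002 -0.0001 -0.0002]
 [ 0.3397 -0.1686 10.7715 -0.0002 -0.0001 -0.0002]
 [ 0.3409 -0.1706 10.7714 -0.0002 -0.0001 -0.0002]]
grasp [ 0.4561 -0.2714  0.1296]
scene 231 [0.0875 0.0881 0.0903]
top 21 [0.1223 0.1223 0.1223]
```

View pics/c3.png

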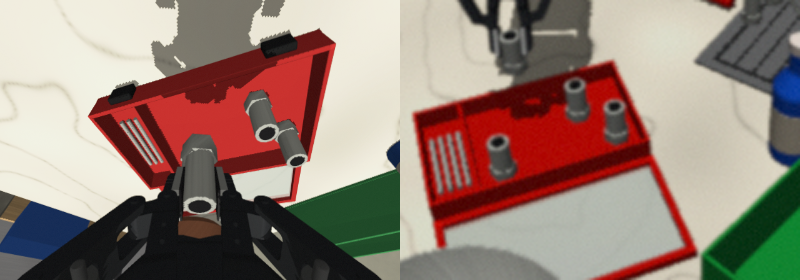

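Coupling hangs upright over the bay (scene crop (510,45)); three shorts stand in the case. Lowering to the free place.

>>> servo_tool(
  deltas="0 0.3 -0.2 10.8 0 0 0;0 0.3 -0.2 10.8 0 0 0;0 0.3 -0.2 10.8 0 0 0;0 0.3 -0.2 10.8 0 0 0;0 0.3 -0.2 10.8 0 0 0;0 0.3 -0.2 10.8 0 0 0;0 0.3 -0.2 10.7 0 0 0;0 0.3 -0.2 10.7 0 0 0",
)

```text
time_s: 21.02
position: [0.4927, -0.3053, 0.0358]
tool_rot: [[-0.649, 0.669, 0.362], [0.584, 0.744, -0.326], [-0.487, -0.0, -0.873]]
ft_force: [0.1, -0.3, -1.2]
grip_width: 0.0247
gripper_force: 49.4
```

>>> servo_tool(
  deltas="0 0.3 0 0.5 0 0 0;0 0.3 0 0.5 0 0 0;0 0.3 0 0.5 0 0 0;0 0 0 0 0 0 0",
)

```text
time_s: 21.35
position: [0.4923, -0.3049, 0.0356]
tool_rot: [[-0.649, 0.669, 0.363], [0.584, 0.744, -0.327], [-0.488, -0.0, -0.873]]
ft_force: [-0.1, -0.4, -1.2]
grip_width: 0.0248
gripper_force: 49.3
```

>>> servo_tool(
  deltas="0 0.25 0 0.45 0 0 0;0 0.25 0 0.45 0 0 0;0 0.25 0 0.45 0 0 0;0 0.25 0 0.45 0 0 0;0 0 0 0 0 0 0",
)

```text
time_s: 21.77
position: [0.4923, -0.305, 0.0332]
tool_rot: [[-0.649, 0.669, 0.362], [0.584, 0.744, -0.326], [-0.488, -0.0, -0.873]]
ft_force: [0.0, 1.2, -0.9]
grip_width: 0.0247
gripper_force: 49.3
```

>>> servo_tool(
  deltas="0 0.25 0 0.45 0 0 0;0 0 0 0 0 0 0;0 0 0 0 0 0 0",
)

```text
time_s: 22.02
position: [0.4925, -0.3051, 0.033]
tool_rot: [[-0.649, 0.669, 0.363], [0.583, 0.744, -0.327], [-0.488, -0.0, -0.873]]
ft_force: [-2.6, 1.9, 4.2]
grip_width: 0.0249
gripper_force: 50.1
```

Contact. Release and retreat.

>>> servo_tool(
  deltas="0.45 0 0 0 0 0 0;0.45 0 0 0 0 0 0;0.45 0 0 0 0 0 0;0.45 0 0 0 0 0 0;0.45 0 0 -8 0 0 0;0.45 0 0 -20 0 0 0;0.45 0 0 -35 0 0 0;0.45 0 0 -35 0 0 0",
)

```text
time_s: 22.68
position: [0.4559, -0.2723, 0.1187]
tool_rot: [[-0.65, 0.669, 0.361], [0.585, 0.743, -0.325], [-0.486, -0.0, -0.874]]
ft_force: [-0.4, -0.2, -0.2]
grip_width: 0.0381
gripper_force: 0.0
```

>>> servo_tool(
  deltas="0.45 0 0 -30 0 0 0;0.45 0 0 -20 0 0 0;0.45 0 0 0 0 0 0;0.45 0 0 0 0 0 0",
)

```text
time_s: 23.02
position: [0.4386, -0.2566, 0.1629]
tool_rot: [[-0.648, 0.669, 0.364], [0.583, 0.744, -0.328], [-0.49, -0.0, -0.872]]
ft_force: [-0.3, 0.5, -0.1]
grip_width: 0.0386
gripper_force: 0.0
```

```bash
python3 chk.py 6; python3 - <<'E'
import cv2,numpy as np
a=cv2.imread("pics/scene6.png")[130:330,160:440];b=cv2.imread("pics/top6.png")[90:290,140:540]
cv2.imwrite("pics/c6.png",np.hstack([cv2.resize(a,(392,280),interpolation=cv2.INTER_CUBIC),cv2.resize(b,(408,280),interpolation=cv2.INTER_CUBIC)]))
E
```

```text
scene (0.583, -0.219) 146 ztop 0.0631 [ 0.5837 -0.2211]
scene (0.5225, -0.353) 165 ztop 0.0644 [ 0.5234 -0.3539]
scene (0.515, -0.225) 138 ztop 0.0641 [ 0.5178 -0.2285]
scene (0.48, -0.297) 151 ztop 0.0636 [ 0.4892 -0.3014]
scene (0.572, 0.022) none
scene (0.559, 0.083) 137 ztop 0.0930 [0.5604 0.0819]
scene (0.5555, 0.143) 111 ztop 0.0940 [0.5593 0.1408]
scene (0.543, 0.206) 119 ztop 0.0942 [0.5471 0.2034]
scene (0.527, 0.263) 49 ztop 0.0634 [0.5274 0.2632]
scene (0.516, 0.318) none
top (0.583, -0.219) 117 ztop 0.0646 [ 0.5831 -0.2183]
top (0.5225, -0.353) 122 ztop 0.0640 [ 0.5227 -0.352 ]
top (0.515, -0.225) 110 ztop 0.0650 [ 0.5173 -0.2256]
top (0.48, -0.297) 116 ztop 0.0638 [ 0.4886 -0.2995]
top (0.572, 0.022) none
top (0.559, 0.083) 111 ztop 0.0950 [0.5585 0.0831]
top (0.5555, 0.143) 103 ztop 0.0936 [0.5534 0.1431]
top (0.543, 0.206) 100 ztop 0.0937 [0.5409 0.2061]
top (0.527, 0.263) 116 ztop 0.0641 [0.5268 0.2626]
top (0.516, 0.318) none
```

View pics/c6.png

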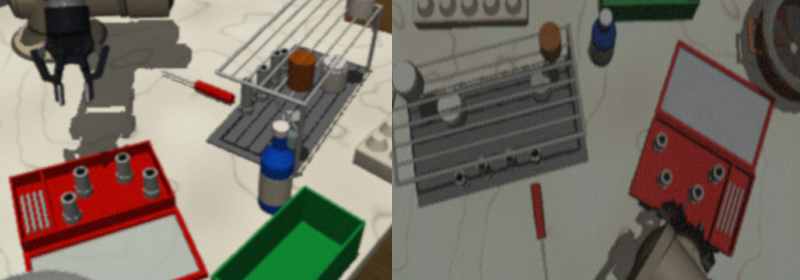

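The case holds four upright shorts (scene crop (70,205),(82,178),(123,165),(150,182)). Four couplings remain under the shelf, unmoved, and the gripper is clear. Handing in.

```bash
python3 -c "
from rig import env
print(env.close_job())"
```

```text
the job is handed in; nothing more can be done
None
```

The large bay now holds exactly four short couplings, all upright: two were already there and I brought two from the row. The spare short one and the three long ones still stand where they were under the shelf, and I handed the job in at about 23 s.

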